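# Stand a drill core in its block and hold the lens over it

### The job

Stand the longer of the two drill cores upright and fully down in the middle-sized of the core block's three bores, the one that fits it closely, and let go of it. Then pick up the folding hand lens, carry it over the rocks and models, and finish while holding it level with its round lens ring centred over the core's upper end, about one centimetre above it, the lens lying parallel to the block's long side (either way round). The lens must never touch the core, and the rocks, the models and the shorter core stay where they are.

Things in the scene. Friction and masses are not known exactly. Their poses are not given: they have to be found in the camera images.
- core: the longer layered grey drill core, a cylinder 25 mm in diameter and 75 mm long, about 0.1 kg, with small chamfers at both ends, standing loose and upright on the worktop at the robot's left. Origin at the centre of its lower end, z along its axis towards the upper end
- core_top (a point): centre of the longer core's upper end, 75 mm from its lower end
- core_block: aluminium block, 60 mm (its x) by 150 mm (its y, the long side) by 40 mm high, fixed on the worktop at the robot's right. Three round bores in a row along y, each 30 mm deep (floor 10 mm above the worktop): 20 mm wide at y = +48 mm, 27.5 mm wide at y = +4 mm, 40 mm wide at y = -46 mm. A scale is engraved along one long edge. Origin at the centre of its underside
- bore (a point): centre of the mouth of the middle-sized bore (27.5 mm wide, 30 mm deep, slightly chamfered), in the block's upper face 40 mm above the worktop; a core 75 mm long fully down in it stands 45 mm proud, its upper end 85 mm above the worktop
- lens: yellow-brown folding hand lens lying open and flat on the worktop at the robot's left, 27x70x10 mm, 45 g: a rounded case 25 mm wide, 40 mm long and 10 mm thick (from y = -5 to +35 mm, its middle at y = +15 mm; grip it across its width, that is along x) and a round lens ring 27 mm across and 9 mm thick at the -y end. Origin at the centre of the underside, y along its length from ring to case, z up
- lens_ring (a point): centre of the lens ring at its underside, 21.5 mm from the lens origin towards -y
- short_core: the shorter layered drill core, same 25 mm diameter but only 45 mm long, standing upright; a bystander. Origin at the centre of its lower end, z up
- travertine: crusty brown rock, 92x108x106 mm, between the cores and the core block; a bystander. Origin at the centre of its underside
- mica: small flat grey-brown rock, 52x62x28 mm; a bystander. Origin at the centre of its underside
Things that resemble listed ones, but are neither listed nor needed, are in the scene too. Leave any purple look-alike of the lens alone.

How it is judged:
On the way, in this order (a step that is already met when the one before it is completed fails the run):
1. the longer core stands fully down in the middle-sized bore, let go (z of core in the frame of core_block below 0.014 m and horizontal distance between core and bore below 0.004 m and angle between core's own z axis and vertical below 0.08 rad and contact force between core and the arm below 0.1 N), for 0.2 s.
2. the lens is lifted clear of the worktop in the gripper (contact force between lens and the fingers above 0.5 N and height (world z) of lens above 0.04 m), for 0.2 s.
At the end, for the whole second after the job is handed in: Longer core upright (0.08 rad), let go, within 4 mm of the middle bore's floor and axis; lens still in the gripper, level (0.15 rad), parallel to the block's long side (0.2 rad), ring centre within 7 mm of the core's axis, underside 3 to 20 mm above its end, touching neither core nor block (all of step 1 and contact force between lens and the fingers above 0.5 N and z of lens_ring in the frame of core between 0.078 and 0.095 m and horizontal distance between lens_ring and core_top below 0.007 m and angle between lens's own z axis and vertical below 0.15 rad and angle between the y axis of lens and the y axis of core_block, either way round below 0.2 rad and contact force between lens and core below 0.05 N and contact force between lens and core_block below 0.05 N and linear speed of lens below 0.03 m/s); the arm keeps its last pose, push and grip.
It fails at once if the lens touches the core (contact force between lens and core above 0.3 N).
It fails at once if the shorter core is moved more than 20 mm (distance of short_core from where it was at the start of the episode above 0.02 m).
It fails at once if a rock is moved more than 20 mm (distance of any of travertine, mica from where it was at the start of the episode above 0.02 m).
It also fails if it takes over 72 s, if anything falls off the work surface, if the arm or the gripper's body presses on something with over 40 N, if the wrist force passes 120 N, or if a joint passes its speed limit or range.

### The arm

A 6-joint arm with a two-finger parallel gripper is mounted at the origin on a cart in front of the work surface, level with it; the furniture and walls round the work are solid. World frame = base frame: x ahead of the robot, y to its left, z up, the work surface at z = 0. Lengths are in m, angles in rad, forces in N, time in s.
With the tool pointing down it reaches from about 0.425 to 0.95 m from the base axis. Payload 3.5 kg.
Tool frame: the origin (TCP) lies midway between the tips of the shut fingers; the grasp point (between the pads) lies 19 mm behind it; z points along the fingers, y is the direction in which the jaws open and shut (so a half turn about z gives the same grasp; the last joint's range is limited). The gripper opens to 85 mm and grips with 20 to 120 N. Pads are 22 mm wide; open, the fingers measure 114 mm over their backs; the gripper's body (76 mm by 85 mm) begins 54 mm behind the grasp point. The pads swing forward as they close: fully open they stand 13 mm farther back than shut.
Start: joints at [1.174, 0.286, 1.577, -0, 1.279, -0.15], TCP at [0.165, 0.655, 0.231] pointing down, gripper open.
Joint ranges: [-2.77, 2.77], [-0.9, 2.22], [0.21, 2.48], [-1.53, 4.67], [0.24, 2.81], [-2.84, 2.84]. Speed limits (rad/s): [2.79, 2.79, 3.14, 3.14, 3.14, 3.14].

### API

Orientations are given as a unit quaternion [x, y, z, w].
In Python, from plant import * gives the robot as it stands.
- The arm moves only by the shell command python3 -m jog 'ROWS' [FORCE]. ROWS is a JSON object of lists of equal length, an entry for each row: "travel": the shift along the world's x, y, z in mm, a list of three; "dr": the turn, a rotation vector about the world's x, y, z in degrees, a list of three; "jaw": the closure in counts, from 0 (fully open) to 255 (shut). In form: {"travel": [[x, y, z], ...], "dr": [[wx, wy, wz], ...], "jaw": [jaw, ...]}. A call has 1 to 5 rows; each row shifts and turns the commanded pose from where the row before left it; what a row does not reach is not made up. A row lasts 1/12 s, in which the tool goes at most 41.7 mm and 7.16 degrees, less where a joint would pass 70% of its speed; a pose out of reach is approached as far as the arm can. A call is refused whole if a number of a shift passes 41.7 or a number of a turn 7.16, either way. A call with a gripper value outside its range is refused whole. The fingers move at their own pace and stop on an object; FORCE is the grip in N (left out, the last holds). Time passes only in rows, so rows that do not move let the fingers close. It gives the time, the measured TCP pose, the force and the opening at its end, in the units of the state.
- get_state(): the state, without advancing time (a new reading comes with each control period).
- read_camera(name): name is "scene" or "top" or "wrist"; returns the picture (420x560x3 uint8, red, green, blue); there is no depth.
- camera_info(name): a dict with "K" (3x3 intrinsics, pixels), "k1" (the pictures are not rectified: a ray, as slopes to the right and down, at radius r is drawn at 1 + k1 r^2 times it, then the intrinsics apply), "R" (3x3) and "t" (3): a world point X has camera coordinates R X + t; the wrist camera has in their place "mount" (4x4, takes a point from camera to tool coordinates, whose origin is the TCP and whose axes are the flange's). Camera axes: x right, y down, z forward; pixel columns grow to the right and rows downward; lengths in m; the calibration is good to about 2 mm. A picture is of the moment at which its call begins: read the wrist's pose just before it. camera_info takes no time and is no camera call.
- sign_off(): hands the job in, once; it reports no verdict.
The state is a dict: "time": time; "qpos": joint angles; "dq": joint speeds; "joint_efforts": joint torques, N m; "eef_pos": TCP position; "tcp_rot": TCP orientation; "contact_force": force on the tool from outside, world axes, zero at the start; "wrist_torque": the same for the moment, N m; "opening": opening from 0.0 (shut) to 1.0 (fully open).
Only numpy, scipy, OpenCV 4.12 (cv2) and the standard library are available. Lean on these libraries where they do the work, as an engineer would, in place of code of your own. Each camera call takes 0.05 s, during which the arm holds its last target. There are 200 camera calls.

## Working session

There is one attempt and no reset: what is moved stays moved. The work goes in short steps, Python scripts to look and compute and a shell command to move; the robot and the scene stay as the last step left them, time stands still between calls to the robot, and variables do not carry over. Pictures are saved under pics/ and viewed, about 8 in all and at most 12, crops included, and the job is handed in when it is done.

```bash
mkdir -p pics
cat > h.py <<'E'
from plant import *
import numpy as np, cv2
from scipy.spatial.transform import Rotation as Ro
def pose(name):
    c=camera_info(name)
    if 'R' in c: return c,np.array(c['R']),np.array(c['t'])
    s=get_state(); T=np.eye(4); T[:3,:3]=Ro.from_quat(s['tcp_rot']).as_matrix(); T[:3,3]=s['eef_pos']
    M=T@np.array(c['mount']); R=M[:3,:3].T; return c,R,-R@M[:3,3]
def ray(cam,u,v):
    c,R,t=cam; K=np.array(c['K'])
    d=cv2.undistortPoints(np.array([[[u,v]]],float),K,np.array([c['k1'],0,0,0,0.]))[0,0]
    return -R.T@t, R.T@np.array([d[0],d[1],1])
def onz(cam,u,v,z):
    o,d=ray(cam,u,v); return o+d*(z-o[2])/d[2]
def proj(cam,X):
    c,R,t=cam
    return cv2.projectPoints(np.array(X,float).reshape(-1,3),cv2.Rodrigues(R)[0],t,np.array(c['K']),np.array([c['k1'],0,0,0,0.]))[0][:,0]
def snap(name,fn):
    cam=pose(name); im=read_camera(name)[:,:,::-1].copy(); cv2.imwrite('pics/'+fn,im); return cam,im
E
python3 - <<'E'
from h import *
for n in('scene','top','wrist'):
    cam,im=snap(n,n+'0.png'); o=-cam[1].T@cam[2]; print(n,o.round(3),cam[0]['K'],cam[0]['k1'])
a=[cv2.imread(f'pics/{n}0.png') for n in('scene','top','wrist')]
print(get_state())
E
```

```text
scene [-0.536 -0.903  0.892] [[502.06650495   0.         275.13098289]
 [  0.         502.06650495 214.42303054]
 [  0.           0.           1.        ]] -0.11506429467265179
top [0.309 0.229 1.207] [[441.74544225   0.         281.25106467]
 [  0.         441.74544225 207.62180315]
 [  0.           0.           1.        ]] -0.08687956867811734
wrist [0.089 0.673 0.372] [[311.18043785   0.         274.87157309]
 [  0.         311.18043785 207.21149068]
 [  0.           0.           1.        ]] -0.013088680296163547
{'time': 0.15, 'qpos': array([ 1.17397881e+00,  2.87012820e-01,  1.57781421e+00, -2.09165509e-05,
        1.27858692e+00, -1.50001767e-01]), 'dq': array([ 0.00153052, -0.00337498, -0.00511591,  0.0001438 , -0.00108904,
       -0.00045709]), 'joint_efforts': array([ 6.55161584e-04, -4.06603825e+01, -2.93141842e+01, -1.32320210e-04,
        3.93160240e-03, -2.41330514e-05]), 'eef_pos': array([0.16469743, 0.6540866 , 0.23024551]), 'tcp_rot': array([ 1.23091821e-01,  9.92394868e-01, -8.79526129e-04, -2.36249199e-04]), 'contact_force': array([-1.15022402, -0.23889735,  0.21508976]), 'wrist_torque': array([0.00501787, 0.04782465, 0.0254081 ]), 'opening': 1.0029797305459942}
```

View pics/top0.png

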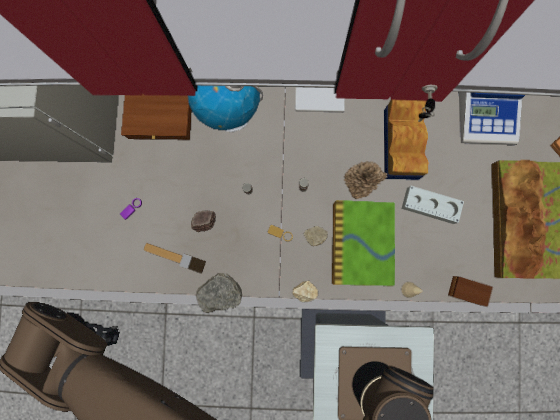

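View pics/scene0.png

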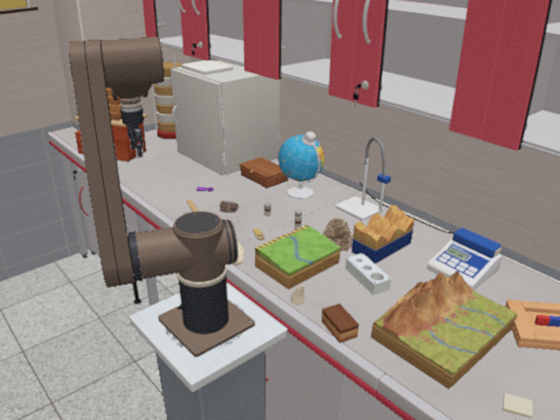

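Candidates: cores at top px (248,188) and (303,185). The yellow-brown lens is at (280,233), and the purple look-alike at (131,208) is not wanted. The block is at (434,204). I'll enlarge the crops and measure.

Run:
```python
from h import *
t=cv2.imread('pics/top0.png'); s=cv2.imread('pics/scene0.png')
a=cv2.resize(t[160:260,225:335],None,fx=3.6,fy=3.6,interpolation=2)
b=cv2.resize(t[175:235,395:475],None,fx=4.9,fy=4.9,interpolation=2)
c=cv2.resize(s[190:250,240:320],None,fx=4.9,fy=4.9,interpolation=2)
W=np.zeros((600,800,3),np.uint8)
W[:294,:392]=b;W[300:594,:392]=c;W[:360,400:796]=a; cv2.imwrite('pics/c1.png',W)
top,sc=pose('top'),pose('scene')
for p in((248,188),(303,185),(280,233),(434,204)): print(p,onz(top,*p,0.).round(3),onz(top,*p,0.06).round(3))
for p in((267,209),(298,217)): print(p,onz(sc,*p,0.03).round(3))
```

```text
(248, 188) [0.516 0.353 0.   ] [0.506 0.347 0.06 ]
(303, 185) [0.528 0.2   0.   ] [0.517 0.202 0.06 ]
(280, 233) [0.393 0.26  0.   ] [0.389 0.259 0.06 ]
(434, 204) [ 0.485 -0.164  0.   ] [ 0.476 -0.144  0.06 ]
(267, 209) [0.5   0.343 0.03 ]
(298, 217) [0.545 0.225 0.03 ]
```

View pics/c1.png

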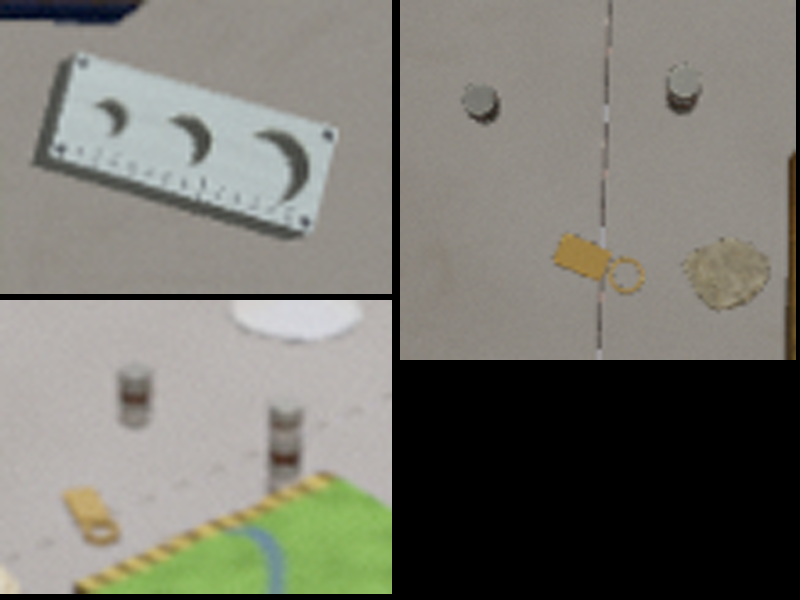

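The scene crop shows the right core (top px 303,183) is the taller one, so that's the target; the left one is the short core. The lens ring points right in the top view, at crop (626,275). The scale edge of the block faces the robot and its small bore is at the left (+y).

Run:
```python
from h import *
t=cv2.imread('pics/top0.png'); top=pose('top')
print('coretop',onz(top,225+283/3.6,160+80/3.6,0.075).round(4))
hsv=cv2.cvtColor(t,cv2.COLOR_BGR2HSV)
m=cv2.inRange(hsv,(12,110,90),(28,255,255)); m[:220]=0;m[250:]=0;m[:,:260]=0;m[:,300:]=0
p=np.argwhere(m)[:,::-1]; P=np.array([onz(top,*q,.01)[:2] for q in p])
print('lens c',P.mean(0).round(4),P.min(0),P.max(0),len(P))
cs=P-P.mean(0);w,v=np.linalg.eigh(cs.T@cs);d=v[:,1]*np.sign(v[1,1]);s=cs@d
print('dir ring->case',d.round(3),'ext',s.min(),s.max(),'mid',(P.mean(0)+d*(s.min()+s.max())/2).round(4),np.degrees(np.arctan2(d[1],d[0])))
gray=cv2.inRange(hsv,(0,0,185),(180,60,255)); gray[:175]=0;gray[235:]=0;gray[:,:395]=0;gray[:,475:]=0
c=max(cv2.findContours(gray,0,2)[0],key=cv2.contourArea); r=cv2.minAreaRect(c); b=cv2.boxPoints(r); B=np.array([onz(top,*q,.04)[:2] for q in b]);print(r,B.round(4),[np.linalg.norm(B[i]-B[i-1]).round(4) for i in range(4)])
i=max(range(4),key=lambda i:np.linalg.norm(B[i]-B[i-1]));u=B[i]-B[i-1];u*=np.sign(u[1])/np.linalg.norm(u);C=B.mean(0)
print('block',C,'yaxis',u,np.degrees(np.arctan2(u[1],u[0])),'bore',C+u*.004)
R=Ro.from_quat(get_state()['tcp_rot']).as_matrix();print(R.round(2)); print(camera_info('wrist')['mount'])
```

```text
coretop [0.5219 0.2007 0.075 ]
lens c [0.3969 0.2712] [0.37404918 0.23502111] [0.4138349  0.29278108] 132
dir ring->case [0.398 0.917] ext -0.04214832447996779 0.021014230275756125 mid [0.3927 0.2615] 66.5227779486579
((434.16400146484375, 203.65199279785156), (55.159996032714844, 21.159997940063477), 16.26020622253418) [[ 0.4711 -0.0714]
 [ 0.5265 -0.0879]
 [ 0.4885 -0.2316]
 [ 0.4332 -0.2141]] [np.float64(0.1476), np.float64(0.0579), np.float64(0.1486), np.float64(0.058)]
block [ 0.47983535 -0.15126521] yaxis [0.25611205 0.9666471 ] 75.16051088380442 bore [ 0.4808598  -0.14739863]
[[-0.97  0.24 -0.  ]
 [ 0.24  0.97 -0.  ]
 [ 0.   -0.   -1.  ]]
[[-6.89923057e-04 -9.53540877e-01 -3.01262875e-01  7.79280637e-02]
 [ 9.99999612e-01 -4.93002636e-04 -7.29677110e-04 -3.91657701e-04]
 [ 5.47253560e-04 -3.01263261e-01  9.53540848e-01 -1.41764103e-01]
 [ 0.00000000e+00  0.00000000e+00  0.00000000e+00  1.00000000e+00]]
```

```bash
python3 -m jog '{"travel":[[24,-30,-1],[24,-30,-1],[24,-30,-1],[24,-30,-1],[24,-30,-1]],"dr":[[0,0,-6],[0,0,-6],[0,0,-6],[0,0,-6],[0,0,-6]],"jaw":[0,0,0,0,0]}' 40
python3 -m jog '{"travel":[[24,-30,-1],[24,-30,-1],[24,-30,-1],[24,-30,-1],[24,-30,-1]],"dr":[[0,0,-6],[0,0,-6],[0,0,-6],[0,0,-6],[0,0,-6]],"jaw":[0,0,0,0,0]}'
python3 -m jog '{"travel":[[24,-30,-1],[24,-30,-1],[24,-30,-1],[24,-30,-1],[21,-33,-1]],"dr":[[0,0,-6],[0,0,-6],[0,0,-6],[0,0,-6],[0,0,-6]],"jaw":[0,0,0,0,0]}'
python3 -m jog '{"travel":[[0,0,0],[0,0,0]],"dr":[[0,0,0],[0,0,0]],"jaw":[0,0]}'
python3 - <<'E'
from h import *
cam,im=snap('wrist','w1.png');s=get_state();print(s['eef_pos'],Ro.from_quat(s['tcp_rot']).as_matrix().round(3),s['qpos'].round(2))
print(proj(cam,[[.5219,.2007,.075],[.5219,.2007,0]]))
E
```

```text
time: 0.57
eef_pos: [0.2854, 0.5029, 0.2258]
tcp_rot: [0.378, 0.926, -0.0, -0.0]
contact_force: [1.1, 0.4, 0.4]
opening: 0.997
time: 0.98
eef_pos: [0.4055, 0.3528, 0.221]
tcp_rot: [0.605, 0.796, -0.0, -0.0]
contact_force: [-0.1, 0.6, 0.8]
opening: 1.002
time: 1.4
eef_pos: [0.5228, 0.2, 0.2161]
tcp_rot: [0.79, 0.613, 0.0, -0.0]
contact_force: [0.5, -0.2, -0.8]
opening: 1.003
time: 1.57
eef_pos: [0.5225, 0.1997, 0.2158]
tcp_rot: [0.79, 0.613, -0.0, -0.0]
contact_force: [0.7, 0.1, 0.1]
opening: 1.0
[0.5217983  0.2009642  0.21582838] [[ 0.245  0.969 -0.001]
 [ 0.969 -0.245  0.   ]
 [-0.    -0.001 -1.   ]] [0.19 0.05 1.88 0.   1.22 0.43]
[[275.0798168  193.44817887]
 [275.05051394 176.83347866]]
```

View pics/w1.png

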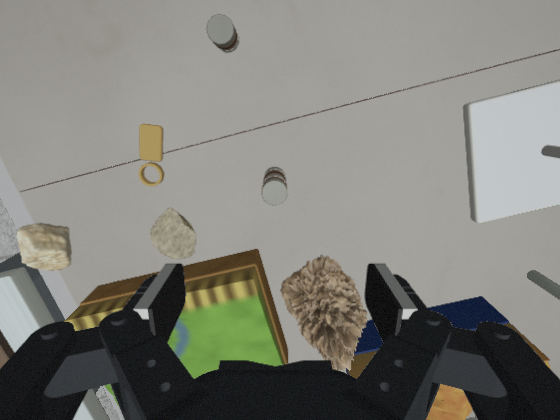

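The wrist view shows the core's top at (274,191), against a prediction of (275,193), so they agree. The lens case is at (150,142) with its ring at (151,174). I'll descend and grip.

```bash
python3 - <<'E'
from h import *
cam=pose('wrist');im=cv2.imread('pics/w1.png')
print('core',onz(cam,274,191,.075)); 
hsv=cv2.cvtColor(im,cv2.COLOR_BGR2HSV); m=cv2.inRange(hsv,(12,110,90),(28,255,255));m[:115]=0;m[195:]=0;m[:,:130]=0;m[:,175:]=0
P=np.array([onz(cam,*q,.01)[:2] for q in np.argwhere(m)[:,::-1]]);cs=P-P.mean(0);w,v=np.linalg.eigh(cs.T@cs);d=v[:,1]*np.sign(v[1,1]);s=cs@d;n=np.array([-d[1],d[0]]);k=cs@n
print(len(P),s.min(),s.max(),k.min(),k.max(),'mid',P.mean(0)+d*(s.min()+s.max())/2+n*(k.min()+k.max())/2,np.degrees(np.arctan2(d[1],d[0])))
E
python3 -m jog '{"travel":[[0,0,-40],[0,0,-40],[0,0,-40],[0,0,-30],[0,0,-27]],"dr":[[0,0,0],[0,0,0],[0,0,0],[0,0,0],[0,0,0]],"jaw":[0,0,0,0,0]}' 40
python3 -m jog '{"travel":[[0,0,0],[0,0,0],[0,0,0],[0,0,0],[0,0,0]],"dr":[[0,0,0],[0,0,0],[0,0,0],[0,0,0],[0,0,0]],"jaw":[0,255,255,255,255]}' 40
python3 -m jog '{"travel":[[0,0,0],[0,0,0],[0,0,0],[0,0,0],[0,0,0]],"dr":[[0,0,0],[0,0,0],[0,0,0],[0,0,0],[0,0,0]],"jaw":[255,255,255,255,255]}'
```

```text
core [0.52072923 0.20450257 0.075     ]
930 -0.04138241248893384 0.0255398533640624 -0.013769077767622194 0.012389526090279518 mid [0.39343693 0.26181618] 67.83480447027864
time: 2.03
eef_pos: [0.5194, 0.2029, 0.0366]
tcp_rot: [0.788, 0.616, -0.001, -0.001]
contact_force: [0.1, 0.0, 0.3]
opening: 0.998
time: 2.45
eef_pos: [0.5236, 0.2022, 0.042]
tcp_rot: [0.789, 0.615, 0.002, 0.001]
contact_force: [0.0, 0.1, 0.9]
opening: 0.455
time: 2.87
eef_pos: [0.5232, 0.2019, 0.0414]
tcp_rot: [0.789, 0.615, 0.001, 0.0]
contact_force: [-1.3, 0.5, 7.3]
opening: 0.275
```

```bash
python3 -m jog '{"travel":[[0,0,20],[0,0,30],[0,0,35],[0,0,35],[0,0,35]],"dr":[[0,0,0],[0,0,0],[0,0,0],[0,0,0],[0,0,0]],"jaw":[255,255,255,255,255]}' 60
python3 -m jog '{"travel":[[-2,-15,15],[-4,-28,0],[-4,-34,0],[-4,-34,0],[-4,-34,0]],"dr":[[0,0,0],[0,0,0],[0,0,0],[0,0,0],[0,0,0]],"jaw":[255,255,255,255,255]}'
python3 -m jog '{"travel":[[-4,-34,0],[-4,-34,0],[-4,-34,0],[-4,-34,0],[-4,-30,0]],"dr":[[0,0,0],[0,0,0],[0,0,0],[0,0,0],[0,0,0]],"jaw":[255,255,255,255,255]}'
python3 -m jog '{"travel":[[-2,-26,0],[-1,-12,0],[0,0,0],[0,0,0],[0,0,0]],"dr":[[0,0,0],[0,0,0],[0,0,0],[0,0,0],[0,0,0]],"jaw":[255,255,255,255,255]}'
python3 - <<'E'
from h import *
cam,im=snap('wrist','w2.png');s=[]
for i in range(3):
  s.append(get_state()['eef_pos']); 
print(s,get_state()['opening'])
print(proj(cam,[[.4809,-.1474,.04],[.4809,-.1474,.01]]))
E
```

```text
time: 3.28
eef_pos: [0.5212, 0.2013, 0.1954]
tcp_rot: [0.789, 0.615, -0.001, -0.0]
contact_force: [0.6, -0.1, -0.3]
opening: 0.281
time: 3.7
eef_pos: [0.5031, 0.0553, 0.2092]
tcp_rot: [0.789, 0.615, -0.0, 0.0]
contact_force: [0.4, -0.2, -0.5]
opening: 0.27
time: 4.12
eef_pos: [0.483, -0.1114, 0.2091]
tcp_rot: [0.789, 0.614, -0.0, 0.0]
contact_force: [1.2, 0.8, -1.3]
opening: 0.277
time: 4.53
eef_pos: [0.4808, -0.1464, 0.209]
tcp_rot: [0.789, 0.615, 0.0, -0.001]
contact_force: [-0.3, 0.9, -1.3]
opening: 0.271
[array([ 0.4808533 , -0.14618438,  0.20908834]), array([ 0.4808533 , -0.14618438,  0.20908834]), array([ 0.4808533 , -0.14618438,  0.20908834])] 0.2705491057894692
[[276.21394122 188.10526705]
 [276.09835897 181.63164047]]
```

View pics/w2.png

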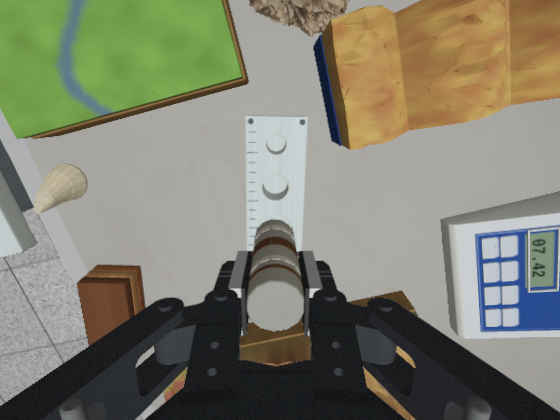

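The core is held upright in the jaws, its lower end at (275,222). The middle bore's mouth is at (275,186), between the small bore at (276,143) and the hidden large one. Next I'll check the bore and the core's offset numerically.

Run:
```python
from h import *
cam=pose('wrist');im=cv2.imread('pics/w2.png')
W=np.zeros((600,800,3),np.uint8)
W[:600,:400]=cv2.resize(im[105:225,236:316],None,fx=5,fy=5,interpolation=2)
W[:560,400:]=cv2.resize(im[200:340,225:325],None,fx=4,fy=4,interpolation=2)
X=np.array([.4809,-.1474]);u=np.array([.2561,.9666]);a=np.linspace(0,2*np.pi,60)
def circ(c,r,z): return proj(cam,np.c_[c[0]+r*np.cos(a),c[1]+r*np.sin(a),np.full(60,z)])
def dr(pts,col,o,f,dx):
  for p in pts:
    q=((p-o)*f+f/2)*1; 
    if 0<=q[0]<400: cv2.circle(W,(int(q[0]+dx),int(q[1])),1,col,-1)
dr(circ(X,.01375,.04),(0,0,255),np.array([236,105]),5,0)
dr(circ(X+u*.044,.010,.04),(0,0,255),np.array([236,105]),5,0)
T=get_state()['eef_pos'];b=T[2]-.040
dr(circ(T,.0125,b),(0,255,0),np.array([225,200]),4,400)
dr(circ(T,.0125,b+.075),(0,0,255),np.array([225,200]),4,400)
cv2.imwrite('pics/c2.png',W);print(T)
```

```text
[ 0.4808533  -0.14618438  0.20908834]
```

View pics/c2.png

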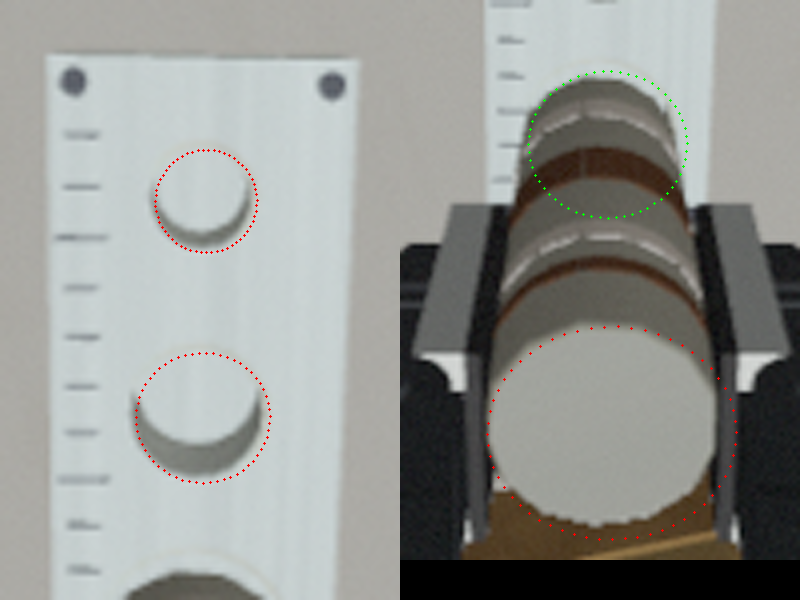

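Relative to the prediction, the bore and the core shift almost equally, so they're aligned within about 1 mm. I'll go down to just above the mouth and check.

```bash
python3 -m jog '{"travel":[[0,0,-25],[0,0,-30],[0,0,-30],[0,0,-20],[0,0,-13]],"dr":[[0,0,0],[0,0,0],[0,0,0],[0,0,0],[0,0,0]],"jaw":[255,255,255,255,255]}'
python3 -m jog '{"travel":[[0,0,0],[0,0,0],[0,0,0]],"dr":[[0,0,0],[0,0,0],[0,0,0]],"jaw":[255,255,255]}'
python3 - <<'E'
from h import *
cam,im=snap('wrist','w3.png');t,ti=snap('top','t3.png')
W=np.zeros((600,800,3),np.uint8)
W[:600,:500]=cv2.resize(im[170:290,225:325],None,fx=5,fy=5,interpolation=2)
W[:300,500:]=cv2.resize(ti[175:235,405:465],None,fx=5,fy=5,interpolation=2)
cv2.imwrite('pics/c3.png',W)
E
```

```text
time: 5.0
eef_pos: [0.4794, -0.145, 0.0883]
tcp_rot: [0.788, 0.616, -0.001, -0.002]
contact_force: [-1.2, -0.3, -1.6]
opening: 0.274
time: 5.25
eef_pos: [0.4818, -0.1471, 0.0925]
tcp_rot: [0.788, 0.615, 0.0, 0.001]
contact_force: [-0.2, -0.3, -1.1]
opening: 0.271
```

View pics/c3.png

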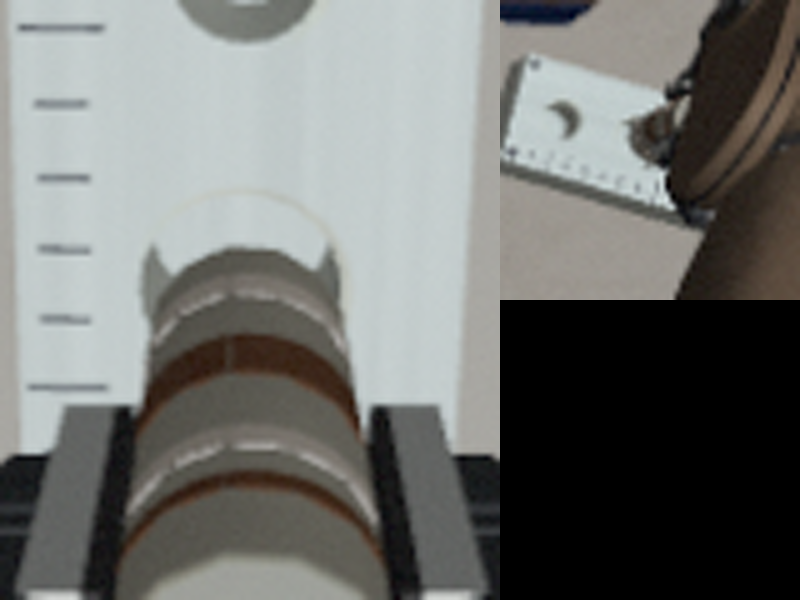

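Run:
```python
from h import *
cam=pose('wrist');T=get_state()['eef_pos'];print(T)
f=lambda p:((p-np.array([225,170]))*5+2.5).round(0)
a=np.linspace(0,2*np.pi,60)
for r,z in((.0114,T[2]-.040),(.0125,T[2]-.038),(.0145,.04),(.01375,.039)):
  p=f(proj(cam,np.c_[T[0]+r*np.cos(a),T[1]+r*np.sin(a),np.full(60,z)])); print(r,z,p.min(0),p.max(0))
```

```text
[ 0.48208962 -0.14766605  0.09306458]
0.0114 0.053064575779847335 [168. 247.] [349. 415.]
0.0125 0.05506457577984734 [159. 244.] [359. 429.]
0.0145 0.04 [150. 192.] [366. 393.]
0.01375 0.039 [156. 195.] [360. 385.]
```

```bash
python3 -m jog '{"travel":[[-0.6,0.4,-6],[0,0,-8],[0,0,-8],[0,0,-6],[0,0,0]],"dr":[[0,0,0],[0,0,0],[0,0,0],[0,0,0],[0,0,0]],"jaw":[255,255,255,255,255]}'
python3 -m jog '{"travel":[[0,0,-6],[0,0,-5],[0,0,-2],[0,0,0],[0,0,0]],"dr":[[0,0,0],[0,0,0],[0,0,0],[0,0,0],[0,0,0]],"jaw":[255,255,255,255,255]}'
```

```text
time: 5.77
eef_pos: [0.4798, -0.1466, 0.0616]
tcp_rot: [0.789, 0.614, 0.0, -0.001]
contact_force: [1.3, -0.0, -2.4]
opening: 0.275
time: 6.18
eef_pos: [0.4805, -0.1472, 0.0514]
tcp_rot: [0.789, 0.615, -0.0, -0.0]
contact_force: [-2.3, 1.4, 7.2]
opening: 0.272
```

```bash
python3 -m jog '{"travel":[[0,0,0],[0,0,0],[0,0,0],[0,0,0],[0,0,0]],"dr":[[0,0,0],[0,0,0],[0,0,0],[0,0,0],[0,0,0]],"jaw":[0,0,0,0,0]}'
python3 -m jog '{"travel":[[0,0,0],[0,0,0],[0,0,0],[0,0,10],[0,0,20]],"dr":[[0,0,0],[0,0,0],[0,0,0],[0,0,0],[0,0,0]],"jaw":[0,0,0,0,0]}'
python3 -m jog '{"travel":[[0,0,35],[0,0,35],[0,0,30],[0,0,20],[0,0,0]],"dr":[[0,0,0],[0,0,0],[0,0,0],[0,0,0],[0,0,0]],"jaw":[0,0,0,0,0]}'
python3 -m jog '{"travel":[[0,0,0],[0,0,0]],"dr":[[0,0,0],[0,0,0]],"jaw":[0,0]}'
python3 - <<'E'
from h import *
cam,im=snap('wrist','w4.png');T=get_state();np.save('w4.npy',np.r_[T['eef_pos'],T['tcp_rot']])
W=np.zeros((600,800,3),np.uint8)
W[:600,:600]=cv2.resize(im[100:300,175:375],None,fx=3,fy=3,interpolation=2)
a=np.linspace(0,2*np.pi,60);c=(.4810,-.1466)
for z,r,col in((.085,.0114,(0,0,255)),(.04,.0145,(0,255,0))):
  for p in proj(cam,np.c_[c[0]+r*np.cos(a),c[1]+r*np.sin(a),np.full(60,z)]):
    q=(p-np.array([175,100]))*3+1.5; cv2.circle(W,(int(q[0]),int(q[1])),1,col,-1)
print(T['eef_pos']);cv2.imwrite('pics/c4.png',W)
E
```

```text
time: 6.6
eef_pos: [0.4801, -0.147, 0.0501]
tcp_rot: [0.789, 0.615, -0.0, -0.0]
contact_force: [-0.0, -0.2, 0.7]
opening: 0.959
time: 7.02
eef_pos: [0.4783, -0.1461, 0.0786]
tcp_rot: [0.789, 0.615, -0.001, -0.003]
contact_force: [-0.6, -0.0, 0.6]
opening: 1.002
time: 7.43
eef_pos: [0.4832, -0.1485, 0.2073]
tcp_rot: [0.789, 0.615, 0.002, 0.006]
contact_force: [1.2, -0.9, 0.3]
opening: 0.997
time: 7.6
eef_pos: [0.4796, -0.1467, 0.1995]
tcp_rot: [0.789, 0.615, -0.0, -0.001]
contact_force: [-0.4, -0.2, 0.2]
opening: 1.0
[ 0.47926517 -0.1465471   0.19866907]
```

View pics/c4.png

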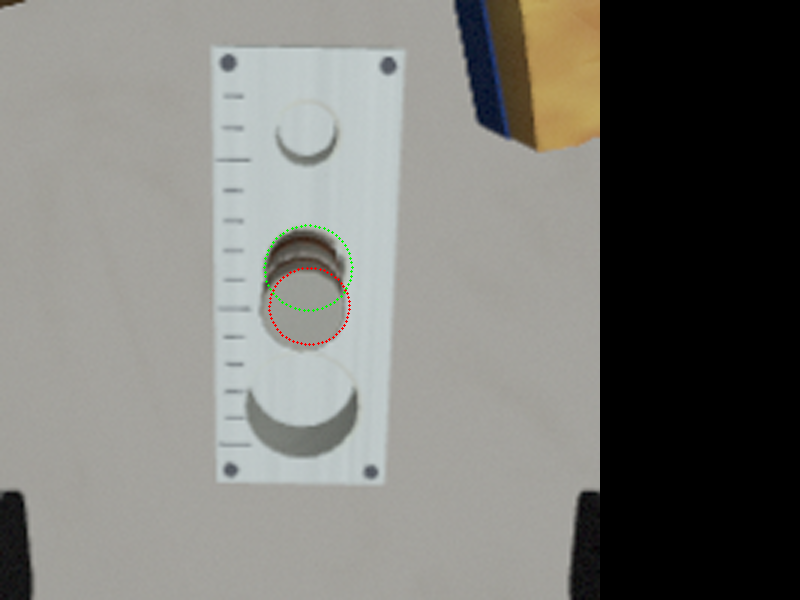

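The core stands in the middle bore: its top disc at about crop (305,307) sits on the predicted 85 mm-high circle. Now to the lens.

```bash
python3 -m jog '{"travel":[[-3,20,0],[-6,32,0],[-6,35,0],[-7,35,0],[-7,35,0]],"dr":[[0,0,0],[0,0,0],[0,0,-4.3],[0,0,-4.3],[0,0,0]],"jaw":[0,0,0,0,0]}'
python3 -m jog '{"travel":[[-7,35,0],[-7,35,0],[-7,35,0],[-7,35,0],[-7,35,0]],"dr":[[0,0,0],[0,0,0],[0,0,0],[0,0,0],[0,0,0]],"jaw":[0,0,0,0,0]}'
python3 -m jog '{"travel":[[-7,35,0],[-7,35,-10],[-5,20,-20],[0,0,-20],[0,0,0]],"dr":[[0,0,0],[0,0,0],[0,0,0],[0,0,0],[0,0,0]],"jaw":[0,0,0,0,0]}'
python3 -m jog '{"travel":[[0,0,0],[0,0,0],[0,0,0]],"dr":[[0,0,0],[0,0,0],[0,0,0]],"jaw":[0,0,0]}'
cat > lens.py <<'E'
from h import *
import sys
cam,im=snap('wrist',sys.argv[1]);s=get_state();T=s['eef_pos'];R=Ro.from_quat(s['tcp_rot']).as_matrix()
hsv=cv2.cvtColor(im,cv2.COLOR_BGR2HSV); m=cv2.inRange(hsv,(12,100,80),(30,255,255))
# keep only around predicted lens
q=proj(cam,[.3934,.2618,.005])[0];yy,xx=np.mgrid[:420,:560];m[(xx-q[0])**2+(yy-q[1])**2>75**2]=0
P=np.array([onz(cam,*p,.01)[:2] for p in np.argwhere(m)[:,::-1]]);c=P.mean(0);w,v=np.linalg.eigh(np.cov(P.T));d=v[:,1]*np.sign(v[1,1]);n=np.array([-d[1],d[0]])
a=(P-c)@d;k=(P-c)@n;ext=[a.min(),a.max(),k.min(),k.max()];mid=c+d*(a.min()+a.max())/2+n*(k.min()+k.max())/2
print(q,'ext',np.round(ext,4),'mid',mid.round(4),'ang',np.degrees(np.arctan2(d[1],d[0])),'case',(mid+.015*d).round(4))
print('T',T.round(4),'toolx',np.degrees(np.arctan2(R[1,0],R[0,0])),s['qpos'].round(2)); print('delta mm',((mid+.015*d-T[:2])*1e3).round(1))
E
python3 lens.py w5.png
```

```text
time: 8.07
eef_pos: [0.4496, 0.0114, 0.1982]
tcp_rot: [0.834, 0.552, -0.001, -0.001]
contact_force: [0.1, 1.0, 0.0]
opening: 1.0
time: 8.48
eef_pos: [0.4145, 0.1863, 0.1983]
tcp_rot: [0.833, 0.554, -0.002, -0.001]
contact_force: [1.6, 0.0, 1.3]
opening: 1.0
time: 8.9
eef_pos: [0.3928, 0.2744, 0.1441]
tcp_rot: [0.832, 0.555, -0.006, -0.001]
contact_force: [-0.5, 0.2, -0.6]
opening: 1.001
time: 9.15
eef_pos: [0.3982, 0.2746, 0.1513]
tcp_rot: [0.833, 0.553, 0.001, 0.0]
contact_force: [0.9, 0.5, 0.5]
opening: 1.001
[276.14790865 206.42098571] ext [-0.0414  0.0265 -0.012   0.0125] mid [0.3921 0.262 ] ang 68.92333582194746 case [0.3975 0.2759]
T [0.3983 0.2746 0.1516] toolx 67.18306482679947 [ 0.39 -0.06  2.11 -0.    1.09  0.79]
delta mm [-0.8  1.3]
```

View pics/w5.png

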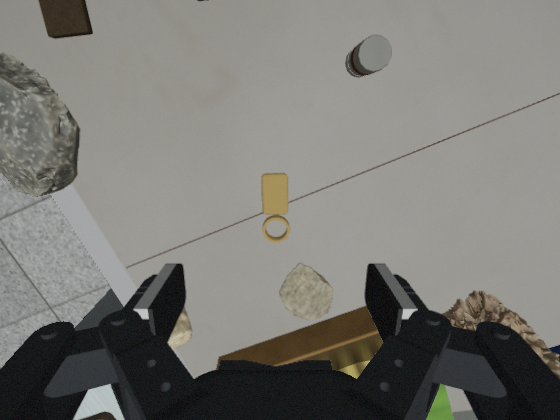

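The lens case is centred at (275,194) and the ring at (276,230), nearly aligned with the tool. The fingers' path is clear of the pale stone at (305,290). Descending.

```bash
python3 -m jog '{"travel":[[0,0.5,-30],[0,0.5,-38],[0,0,-38],[0,0,-22],[0,0,-14]],"dr":[[0,0,1.3],[0,0,0],[0,0,0],[0,0,0],[0,0,0]],"jaw":[0,0,0,0,0]}'
python3 -m jog '{"travel":[[0,0,-3],[0,0,-3],[0,0,0],[0,0,0],[0,0,0]],"dr":[[0,0,0],[0,0,0],[0,0,0],[0,0,0],[0,0,0]],"jaw":[0,0,0,255,255]}' 40
python3 -m jog '{"travel":[[0,0,0],[0,0,0],[0,0,0],[0,0,0],[0,0,0]],"dr":[[0,0,0],[0,0,0],[0,0,0],[0,0,0],[0,0,0]],"jaw":[255,255,255,255,255]}'
python3 -m jog '{"travel":[[0,0,0],[0,0,0],[0,0,0],[0,0,0],[0,0,0]],"dr":[[0,0,0],[0,0,0],[0,0,0],[0,0,0],[0,0,0]],"jaw":[255,255,255,255,255]}'
```

```text
time: 9.62
eef_pos: [0.3962, 0.2748, 0.0062]
tcp_rot: [0.827, 0.563, -0.002, -0.0]
contact_force: [-1.0, 0.0, -0.1]
opening: 1.001
time: 10.03
eef_pos: [0.3986, 0.2764, 0.0039]
tcp_rot: [0.826, 0.563, 0.002, 0.0]
contact_force: [0.0, 0.1, 0.1]
opening: 0.746
time: 10.45
eef_pos: [0.3978, 0.2763, 0.003]
tcp_rot: [0.826, 0.563, 0.001, 0.0]
contact_force: [-0.8, -0.6, 4.3]
opening: 0.275
time: 10.87
eef_pos: [0.3979, 0.2762, 0.003]
tcp_rot: [0.826, 0.563, 0.001, 0.0]
contact_force: [-0.0, -0.5, 5.8]
opening: 0.274
```

```bash
python3 -m jog '{"travel":[[0,0,15],[0,0,25],[0,0,35],[0,0,38],[0,0,38]],"dr":[[0,0,0],[0,0,0],[0,0,0],[0,0,0],[0,0,0]],"jaw":[255,255,255,255,255]}' 50
python3 -m jog '{"travel":[[2,-10,30],[5,-20,15],[7,-28,0],[8,-32,0],[8,-32,0]],"dr":[[0,0,0],[0,0,0],[0,0,2],[0,0,2.7],[0,0,2]],"jaw":[255,255,255,255,255]}'
python3 -m jog '{"travel":[[8,-33,0],[8,-33,0],[8,-33,0],[8,-33,0],[8,-33,0]],"dr":[[0,0,0],[0,0,0],[0,0,0],[0,0,0],[0,0,0]],"jaw":[255,255,255,255,255]}'
python3 -m jog '{"travel":[[8,-33,0],[8,-33,0],[5,-22,0],[1,-13,0],[0,0,0]],"dr":[[0,0,0],[0,0,0],[0,0,0],[0,0,0],[0,0,0]],"jaw":[255,255,255,255,255]}'
python3 -m jog '{"travel":[[0,0,0],[0,0,0],[0,0,0]],"dr":[[0,0,0],[0,0,0],[0,0,0]],"jaw":[255,255,255]}'
python3 - <<'E'
from h import *
cam,im=snap('wrist','w6.png');s=get_state();T=s['eef_pos'];R=Ro.from_quat(s['tcp_rot']).as_matrix()
print(T,np.degrees(np.arctan2(R[1,0],R[0,0])),s['opening'],s['qpos'].round(2))
u=R[:2,0]/np.linalg.norm(R[:2,0])
c=np.array([.481,-.1468]);r=T[:2]-.0365*u;a=np.linspace(0,2*np.pi,60)
for nm,x,rr,z in(('coretop',c,.0114,.085),('ring under',r,.0135,T[2]-.003),('ring top',r,.0135,T[2]+.006)):
  p=proj(cam,np.c_[x[0]+rr*np.cos(a),x[1]+rr*np.sin(a),np.full(60,z)]);print(nm,p.min(0),p.max(0))
E
```

```text
time: 11.28
eef_pos: [0.3961, 0.2755, 0.1536]
tcp_rot: [0.826, 0.563, -0.001, -0.0]
contact_force: [0.4, 0.7, -0.2]
opening: 0.272
time: 11.7
eef_pos: [0.427, 0.153, 0.1983]
tcp_rot: [0.791, 0.612, 0.0, 0.0]
contact_force: [1.3, 0.5, -1.5]
opening: 0.271
time: 12.12
eef_pos: [0.4668, -0.0126, 0.1976]
tcp_rot: [0.792, 0.61, -0.0, -0.0]
contact_force: [1.7, 0.1, -0.3]
opening: 0.272
time: 12.53
eef_pos: [0.489, -0.114, 0.1976]
tcp_rot: [0.793, 0.609, -0.0, -0.0]
contact_force: [-1.0, -0.8, -0.3]
opening: 0.272
time: 12.78
eef_pos: [0.4889, -0.1106, 0.1981]
tcp_rot: [0.791, 0.611, -0.0, -0.0]
contact_force: [-0.7, 0.1, -0.1]
opening: 0.271
[ 0.48902292 -0.11070815  0.19818764] 75.36218088776468 0.27270615361734374 [-0.43 -0.07  2.03  0.    1.19 -0.17]
coretop [264.88899398 230.68191035] [290.48148637 254.20622699]
ring under [252.6047826  302.25108953] [301.39431028 343.16200907]
ring top [251.44740485 312.62076973] [302.78358823 355.08070244]
```

View pics/w6.png

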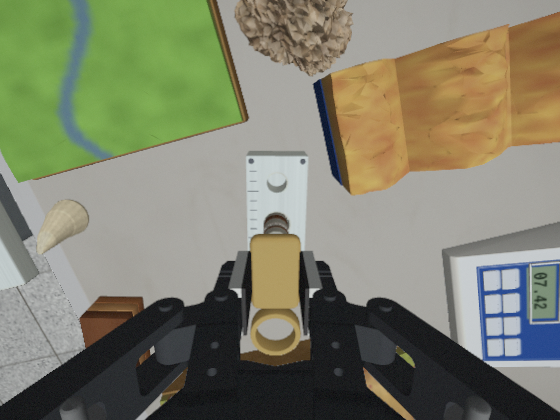

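The wrist view shows the lens held with its ring at (276,332), within about 1.5 mm of where the grasp predicts. The core is below it at (276,220). Small correction, then lower.

```bash
python3 -m jog '{"travel":[[1,0,-20],[0,0,-25],[0,0,-25],[0,0,-12],[0,0,-6]],"dr":[[0,0,0],[0,0,0],[0,0,0],[0,0,0],[0,0,0]],"jaw":[255,255,255,255,255]}'
python3 -m jog '{"travel":[[0,0,-5],[0,0,-5],[0,0,0],[0,0,0],[0,0,0]],"dr":[[0,0,0],[0,0,0],[0,0,0],[0,0,0],[0,0,0]],"jaw":[255,255,255,255,255]}'
python3 -m jog '{"travel":[[0,0,0],[0,0,0],[0,0,0]],"dr":[[0,0,0],[0,0,0],[0,0,0]],"jaw":[255,255,255]}'
python3 - <<'E'
from h import *
cam,im=snap('wrist','w7.png');_,sc=snap('scene','s7.png');s=get_state();print(s['eef_pos'],s['qpos'],np.abs(s['dq']).max())
W=np.zeros((600,800,3),np.uint8)
W[:600,:400]=cv2.resize(im[230:380,225:325],None,fx=4,fy=4,interpolation=2)
print(s['contact_force'])
q=proj(pose('scene'),[.481,-.1468,.09])[0].astype(int);W[:400,400:]=cv2.resize(sc[q[1]-40:q[1]+40,q[0]-40:q[0]+40],(400,400),interpolation=2)
cv2.imwrite('pics/c7.png',W)
E
```

```text
time: 13.25
eef_pos: [0.4888, -0.1106, 0.1081]
tcp_rot: [0.792, 0.611, -0.001, -0.002]
contact_force: [0.2, -0.2, -0.8]
opening: 0.271
time: 13.67
eef_pos: [0.491, -0.1124, 0.1014]
tcp_rot: [0.792, 0.611, 0.0, 0.001]
contact_force: [-0.1, 0.4, -0.3]
opening: 0.273
time: 13.92
eef_pos: [0.4905, -0.1122, 0.1007]
tcp_rot: [0.792, 0.611, 0.0, 0.0]
contact_force: [0.5, 0.2, -0.0]
opening: 0.271
[ 0.49035967 -0.11212593  0.10052157] [-4.26760435e-01  5.94795640e-02  2.09500050e+00  1.00960319e-05
  9.86733323e-01 -1.69448493e-01] 0.0024194744955533414
[-0.19333253 -0.8174155  -0.07934959]
```

View pics/c7.png

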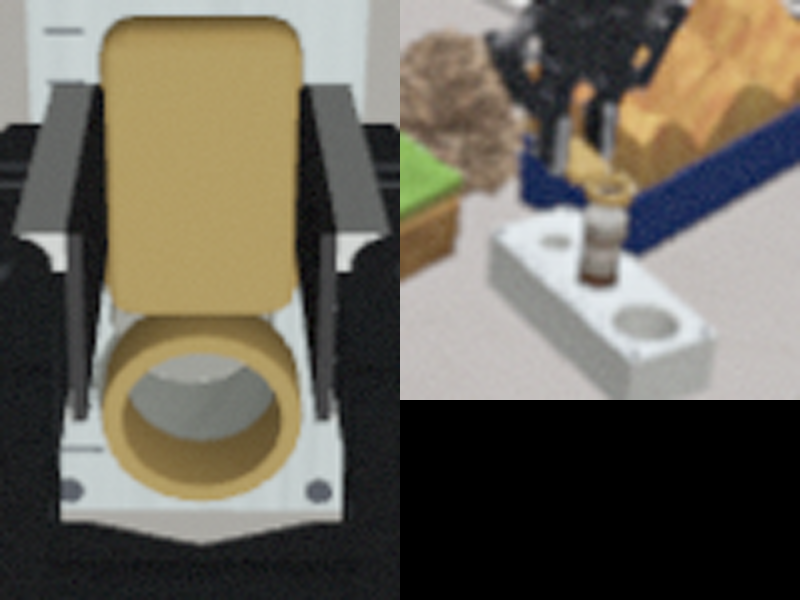

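Run:
```python
from h import *
cam=pose('wrist');s=get_state();T=s['eef_pos'];u=Ro.from_quat(s['tcp_rot']).as_matrix()[:2,0]
ring=onz(cam,225+202/4,230+411/4,T[2]+.006)[:2]       # ring outer top centre, seen
edge=onz(cam,225+203/4,230+382/4,.085)[:2]            # core top near edge, seen
core=edge+.0115*u
print('ring',ring,'core by view',core,'ring-core along u, across mm',(ring-core)@u*1e3,(ring-core)@np.array([-u[1],u[0]])*1e3)
print('ring by grasp',T[:2]-.0365*u)
```

```text
ring [ 0.48058858 -0.14637587] core by view [ 0.48055141 -0.14737736] ring-core along u, across mm 0.9779818207627542 0.21892076620242062
ring by grasp [ 0.48107089 -0.14742421]
```

Through the ring, the core's end lies about 1 mm from centre (limit 7 mm). I'll lower 2 mm for a 10 mm gap, settle and hand in.

```bash
python3 -m jog '{"travel":[[0,0,-1],[0,0,-1],[0,0,0],[0,0,0],[0,0,0]],"dr":[[0,0,0],[0,0,0],[0,0,0],[0,0,0],[0,0,0]],"jaw":[255,255,255,255,255]}'
python3 -c "
from plant import *
print(sign_off())"
```

```text
time: 14.43
eef_pos: [0.4902, -0.112, 0.0983]
tcp_rot: [0.792, 0.611, -0.0, -0.0]
contact_force: [-0.3, 0.0, -0.3]
opening: 0.272
the job is handed in; nothing more can be done
None
```

The longer core is standing in the middle bore, released, and the gripper is holding the hand lens over its upper end. I handed the job in at about 14.4 s; it reports no verdict, so the final state rests on my own checks.

- **Core:** after release, its top sat where a fully seated core's should, 85 mm above the worktop. The push against the bore floor was about 7 N.
- **Lens position:** seen through the ring, the core's end is about 1 mm off centre (limit 7 mm). That is less certain than it sounds, because wrist-camera positions differed from the arm readings by 1–1.5 mm throughout.
- **Lens height and angle:** the underside is about 10 mm above the core, worked out from the arm pose at the grasp. The tool is level, and the lens is parallel to the block's long side to within about 1°.
- **Contact and hold:** after the last move the force reading was about 0.4 N, within the noise, and the opening was steady at 0.27. I saw no sign of the lens touching the core.
- **Not checked:** I did not re-measure the rocks and the shorter core after the run. The carrying path stayed well above them, and the camera views along the way showed nothing disturbed.

No check failed.

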